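# Draw one dose of grinding beads from a slide-gate hopper

### The arm

A 7-joint arm with a two-finger parallel gripper is mounted at the origin on a cart in front of the work surface, level with it; the furniture and walls round the work are solid. World frame = base frame: x ahead of the robot, y to its left, z up, the work surface at z = 0. Lengths are in m, angles in rad, forces in N, time in s.
With the tool pointing down it reaches from about 0.4 to 0.85 m from the base axis. Payload 10.4 kg.
Tool frame: the origin (TCP) lies at the very end of the fingers, on their centre line; the grasp point (between the pads) lies r.hold_point_z behind it (r.hold_point_z is the distance from the TCP to the grasp point, in m); z points along the fingers, y is the direction in which the jaws open and shut (so a half turn about z gives the same grasp; the last joint's range is limited). The gripper opens to 87 mm and grips with 3 to 60 N. Pads are 19 mm wide; open, the fingers measure 117 mm over their backs; the gripper's body (75 mm by 190 mm) begins 51 mm behind the grasp point.
Start: joints at [1.164, 0.332, -0.065, 1.46, 0.022, 1.35, -0.088], TCP at [0.234, -0.58, 0.223] pointing down, gripper open.
Joint ranges: [-2.6, 2.6], [-0.5, 2.12], [-1.47, 1.34], [0.16, 2.42], [-1.27, 4.41], [0.06, 2.06], [-2.6, 2.6]. Speed limits (rad/s): [2.22, 2.22, 2.79, 2.79, 3.14, 3.14, 3.14].

### API

Orientations are given as a unit quaternion [x, y, z, w].
In Python, from bench import r gives the robot as it stands.
- The arm moves only by the tool send_rows, never from a script. Its argument "commands" is a list of rows, each a list of 7 numbers: the shift along the world's x, y, z normalised to -1 to 1, where 1 is 0.03 m, then the turn, a rotation vector about the world's x, y, z normalised to -1 to 1, where 1 is 5 degrees, then the gripper command: -1 is fully open, 1 is shut, values between are in proportion. In form: [[tx, ty, tz, ax, ay, az, jaw], ...]. A call has 1 to 10 rows; each row shifts and turns the pose as measured when the row begins; what a row does not reach is not made up. A row lasts 1/12 s, in which the tool goes at most 41.7 mm and 7.16 degrees, less where a joint would pass 70% of its speed; a pose out of reach is approached as far as the arm can. A call with a number of a shift or a turn outside -1 to 1 is refused whole. A call with a gripper value outside its range is refused whole. The fingers move at their own pace and stop on an object; "grip_force" is the grip in N (left out, the last holds). Time passes only in rows, so rows that do not move let the fingers close. It gives the time, the measured TCP pose, the force and the opening at its end, in the units of the state.
- r.read_state(): the state, without advancing time (a new reading comes with each control period).
- r.camera(name): name is "scene" or "top" or "wrist"; returns the picture (384x512x3 uint8, blue, green, red); there is no depth.
- r.calibration(name): a dict with "K" (3x3 intrinsics, pixels), "dist" ([k1, k2, p1, p2, k3] as OpenCV has them; the pictures are not rectified), "R" (3x3) and "t" (3): a world point X has camera coordinates R X + t; the wrist camera has in their place "mount" (4x4, takes a point from camera to tool coordinates, whose origin is the TCP and whose axes are the flange's). Camera axes: x right, y down, z forward; pixel columns grow to the right and rows downward; lengths in m; the calibration is good to about 2 mm. A picture is of the moment at which its call begins: read the wrist's pose just before it. calibration takes no time and is no camera call.
- r.close_job(): hands the job in, once; it reports no verdict.
The state is a dict: "time": time; "joint_positions": joint angles; "joint_vel": joint speeds; "joint_torque": joint torques, N m; "ee_pos": TCP position; "eef_rot": TCP orientation; "ft_force": force on the tool from outside, world axes, zero at the start; "torque": the same for the moment, N m; "width": finger opening in m.
Only numpy, scipy, OpenCV 4.12 (cv2) and the standard library are available. Lean on these libraries where they do the work, as an engineer would, in place of code of your own. Each camera call takes 0.05 s, during which the arm holds its last target.

### The job

Draw one dose of grinding beads, exactly three, from the hopper into its weighing pan: pull the slide gate out by its orange handle only until you feel it come against the spring-loaded dose stop inside, since pulling on past that stop lets the next three beads fall as well. Then push the gate fully shut and let go of it, leaving the dose in the pan and the small things standing around undisturbed.

Things in the scene. Friction and masses are not known exactly. Their poses are not given: they have to be found in the camera images.
- hopper: Fixed white bead hopper with a blue lid, 183 mm high, origin on the worktop under it, z up. Its body spans x -40 to +56 mm, y +-34 mm; a grey scale with the pan spans x +70 to +188 mm. The gate is drawn out along the hopper's own -x; beads run down a ramp to +x into the pan. Unseen inside, two rows of three 14 mm steel beads lie on the gate, in a magazine set elsewhere along x in every start.
- gate (a joint): Slide gate, metres drawn out: 0 shut, travel limit 0.095; 2 N friction, stays where left. Somewhere from 0.023 to 0.067 (unseen, new each start) it meets the sprung dose stop: the pull jumps by about 5 N, then rises 1.2 N per mm. The first three beads drop a few mm before the stop is met; the other three sag into the gap about 8 mm past that place and drop about 11 mm past it.
- gate_handle (a point): Middle of the top edge of the gate's orange handle, an upright tab 10 mm thick (hopper x) and 24 mm wide (hopper y), its top 179 mm above the worktop and 39 mm above the gate plate it stands on (its foot is 4 mm high and 14 mm thick). Moves with the gate; axes as the hopper's. With the gate shut the tab's middle is 48 mm in front of the hopper's front wall.
- pan (a joint): Weighing pan of the counting scale, metres it has sunk: 0 empty, 0.0025 more for each bead in it, so 0.0075 with three beads and 0.015 with six.
- pan_mid (a point): Middle of the inner floor of the open steel pan (108 x 80 mm, walls 34 mm high, 3 mm thick), 37 mm above the worktop when empty.
- dropper_bottle: Bystander: white dropper bottle, 24 mm across, 56 mm high, standing; origin under its centre.
- oil_bottle: Bystander: brown bottle with black cap, 29 mm across, 67 mm high, standing; origin under its centre. It stands near a tall fixed navy analyser (front face about x 0.53, y -0.12 to 0.04, over 0.3 m high) that a straight sweep of the arm from the right would hit.
- coverslips: Bystander: small white box with a yellow lid, 32 x 28 x 14 mm; origin under its centre.

How it is judged:
On the way:
1. with the gate drawn, exactly three beads lie in the pan (value of joint pan between 0.0062 and 0.0088 m and value of joint gate above 0.01 m), for 0.2 s.
At the end, for the whole second after the job is handed in: The gate is fully shut (within 2 mm), exactly three beads are in the pan (it has sunk 6.2 to 8.8 mm), and the bottles and the small box still stand within 20 mm of where they were (value of joint pan between 0.0062 and 0.0088 m and value of joint gate below 0.002 m and distance of each of dropper_bottle, oil_bottle, coverslips from where it was at the start of the episode below 0.02 m and angle between each of dropper_bottle, oil_bottle, coverslips's own z axis and vertical below 0.2 rad); the robot touches nothing.
It fails at once if a bystander is shoved more than 20 mm (distance of any of dropper_bottle, oil_bottle, coverslips from where it was at the start of the episode above 0.02 m).
It also fails if it takes over 48 s, if anything falls off the work surface, if the arm or the gripper's body presses on something with over 40 N, if the wrist force passes 120 N, or if a joint passes its speed limit or range.

## Working session

There is one attempt and no reset: what is moved stays moved. The work goes in short steps, Python scripts to look and compute and a tool call to move; the robot and the scene stay as the last step left them, time stands still between calls to the robot, and variables do not carry over. Pictures are saved under pics/ and viewed, and the job is handed in when it is done.

Besides the shell and the picture viewer there is one more tool, called after "Request:" as name(argument=value, ...), one argument or row to a line, values as JSON. send_rows: Moves the arm, as the interface text tells. Scaled input: -1 to 1 covers 0.03 m each way for a shift and 5 degrees each way for a turn. Its arguments: {"type":"object","properties":{"commands":{"type":"array"},"grip_force":{"type":"number"}},"required":["commands"]}

```bash
ls; mkdir -p pics
python3 - <<'E'
from bench import r
import cv2,numpy as np
s=r.read_state();print({k:np.round(v,4).tolist() for k,v in s.items()});print(r.hold_point_z)
for n in ["scene","top"]:
    cv2.imwrite(f"pics/{n}0.png",r.camera(n))
    c=r.calibration(n);print(n,{k:np.round(v,4).tolist() for k,v in c.items()})
print(r.calibration("wrist"))
E
```

```text
pics
{'time': 0.0, 'joint_positions': [1.1644, 0.3329, -0.0647, 1.4609, 0.0216, 1.3499, -0.0885], 'joint_vel': [-0.0006, 0.0001, 0.0013, -0.0028, 0.0013, 0.0004, 0.001], 'joint_torque': [-0.0, -62.3249, 0.0247, -38.9902, -0.0614, 0.0397, 0.0002], 'ee_pos': [0.2339, -0.5792, 0.2218], 'eef_rot': [0.9816, 0.1907, -0.0002, -0.0007], 'ft_force': [-0.1655, -0.1427, -0.3715], 'torque': [0.0226, -0.0151, -0.0242], 'width': 0.0867}
0.0187
scene {'K': [[425.4939, 0.0, 255.5562], [0.0, 425.4939, 192.0833], [0.0, 0.0, 1.0]], 'dist': [-0.0369, 0.0, 0.0, 0.0, 0.0], 'R': [[-0.984, 0.1782, 0.0074], [0.1195, 0.6895, -0.7144], [-0.1324, -0.702, -0.6997]], 't': [0.4673, -0.1324, 1.3711]}
top {'K': [[396.3022, 0.0, 264.343], [0.0, 396.3022, 197.7647], [0.0, 0.0, 1.0]], 'dist': [-0.0154, 0.0, 0.0, 0.0, 0.0], 'R': [[-0.2828, -0.9592, 0.0043], [-0.7458, 0.2171, -0.6298], [0.6031, -0.1813, -0.7768]], 't': [0.4011, 0.4377, 0.6721]}
{'K': array([[307.18751472,   0.        , 252.81387153],
       [  0.        , 307.18751472, 195.46762495],
       [  0.        ,   0.        ,   1.        ]]), 'dist': array([-0.05259059,  0.        ,  0.        ,  0.        ,  0.        ]), 'mount': array([[-4.65420493e-04, -9.64303847e-01, -2.64797797e-01,
         7.24563442e-02],
       [ 9.99999776e-01, -3.21200432e-04, -5.87941357e-04,
         1.23186990e-04],
       [ 4.81900946e-04, -2.64798011e-01,  9.64303781e-01,
        -1.61560910e-01],
       [ 0.00000000e+00,  0.00000000e+00,  0.00000000e+00,
         1.00000000e+00]])}
```

View pics/scene0.png

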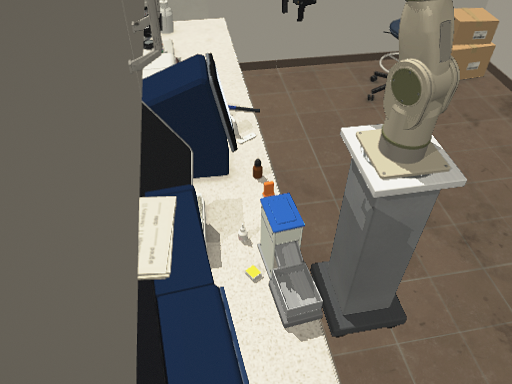

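View pics/top0.png

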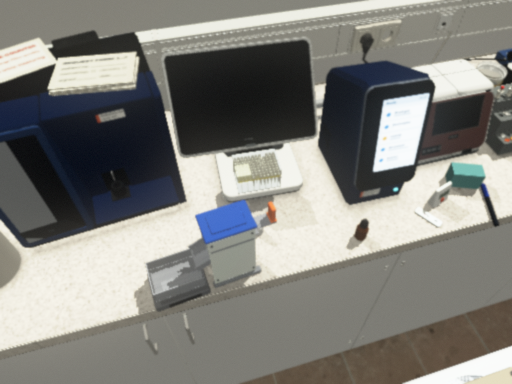

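The scene view shows the orange handle near (268,188), the blue lid around (282,211) and the pan near (297,287). In the top view the handle is at (272,212) and the lid at (227,220). I'll enlarge both and measure.

```bash
cat > h.py <<'E'
from bench import r
import cv2,numpy as np
def ray(n,uv):
    c=r.calibration(n);p=cv2.undistortPoints(np.array([[uv]],float),c["K"],c["dist"])[0,0]
    d=c["R"].T@np.array([p[0],p[1],1]);o=-c["R"].T@c["t"];return o,d/np.linalg.norm(d)
def onz(n,uv,z):
    o,d=ray(n,uv);return o+d*(z-o[2])/d[2]
def tri(uv1,uv2):
    o1,d1=ray("scene",uv1);o2,d2=ray("top",uv2)
    A=np.c_[d1,-d2];s=np.linalg.lstsq(A,o2-o1,rcond=None)[0]
    a=o1+s[0]*d1;b=o2+s[1]*d2;return (a+b)/2,np.linalg.norm(a-b)
def proj(n,X):
    c=r.calibration(n);return cv2.projectPoints(np.array([X],float),cv2.Rodrigues(c["R"])[0],c["t"],c["K"],c["dist"])[0][0,0]
E
python3 - <<'E'
from h import *
a=cv2.imread("pics/scene0.png");b=cv2.imread("pics/top0.png")
cv2.imwrite("pics/cs.png",cv2.resize(a[150:330,220:340],None,fx=3.3,fy=3.3,interpolation=cv2.INTER_CUBIC))
cv2.imwrite("pics/ct.png",cv2.resize(b[180:320,130:390],None,fx=3,fy=3,interpolation=cv2.INTER_CUBIC))
for n,im in(("scene",a),("top",b)):
    hsv=cv2.cvtColor(im,cv2.COLOR_BGR2HSV)
    for nm,lo,hi in(("orange",(5,170,120),(16,255,255)),("blue",(105,150,120),(120,255,255)),("yellow",(22,150,120),(35,255,255))):
        m=cv2.inRange(hsv,lo,hi);k,l,st,ce=cv2.connectedComponentsWithStats(m)
        for i in range(1,k):
            if st[i,4]>25:
                cs=cv2.findContours((l==i).astype(np.uint8),cv2.RETR_EXTERNAL,cv2.CHAIN_APPROX_NONE)[0][0]
                print(n,nm,st[i].tolist(),ce[i].round(1).tolist(),cv2.approxPolyDP(cs,0.04*cv2.arcLength(cs,True),True)[:,0].tolist())
E
```

```text
scene orange [263, 182, 11, 15, 134] [268.2, 188.6] [[265, 182], [264, 196], [273, 194], [273, 183]]
scene blue [260, 193, 45, 39, 1107] [281.6, 212.2] [[289, 193], [260, 199], [273, 231], [304, 225]]
scene yellow [246, 266, 14, 11, 86] [252.7, 271.0] [[252, 266], [246, 270], [254, 276], [259, 272]]
top blue [197, 201, 59, 42, 1483] [225.3, 221.3] [[244, 201], [197, 216], [206, 242], [255, 226]]
```

View pics/cs.png

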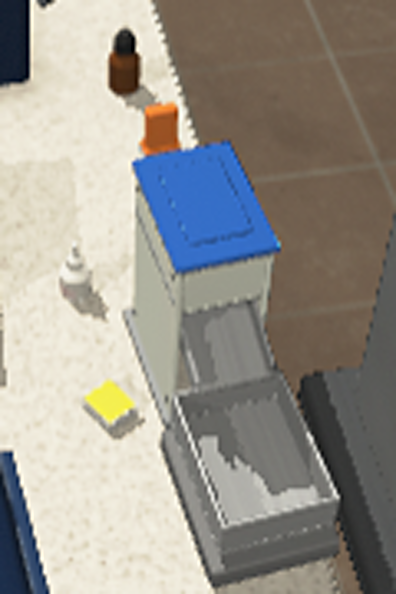

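View pics/ct.png

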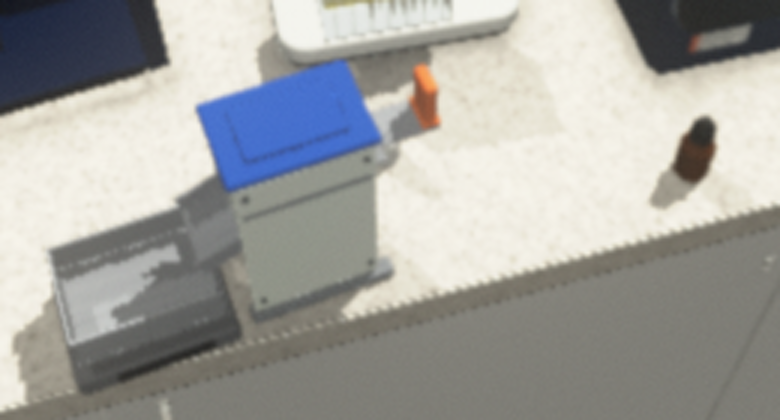

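Run:
```python
from h import *
S=[[289,193],[260.5,199],[273.5,231],[304,225]];T=[[206.5,242],[255,226],[244.5,201.5],[197,216]]
T=[[255.5,226.5],[244.5,201.5],[197,216],[206.5,242]]
P=[]
for s,t in zip(S,T):
    a=onz("scene",s,.183);b=onz("top",t,.183);print(a.round(4),b.round(4),tri(s,t)[0].round(4));P.append([a,b])
P=np.array(P);c=P.mean(1);print("ctr",P.mean(0),c.mean(0))
for i in range(2):
  q=P[:,i]; v=(q[3]+q[2]-q[0]-q[1])/2;w=(q[1]+q[2]-q[0]-q[3])/2;print(v,np.linalg.norm(v),np.degrees(np.arctan2(v[1],v[0])),w,np.linalg.norm(w),np.degrees(np.arctan2(w[1],w[0])))
print(tri((269.1,183.2),(271.5,203.3)),onz("scene",(269.1,183.2),.179),onz("top",(271.5,203.3),.179))
for n,u,z in (("scene",(252.7,271),.014),):print("cov",onz(n,u,z))
print("dropper", tri((242.4,227),(242.4,227))[0], onz("scene",(243,236),.01))
print("oil",onz("scene",(257.3,177),0.005),onz("top",(360.5,239),0.005))
```

```text
[0.4544 0.306  0.183 ] [0.4484 0.3041 0.183 ] [0.4526 0.3025 0.1782]
[0.5219 0.3138 0.183 ] [0.5124 0.3088 0.183 ] [0.5198 0.3067 0.1746]
[0.5127 0.4106 0.183 ] [0.5034 0.4053 0.183 ] [0.5105 0.4047 0.1748]
[0.4456 0.4055 0.183 ] [0.4403 0.3993 0.183 ] [0.444  0.3996 0.1767]
ctr [[0.48365393 0.35895596 0.183     ]
 [0.47614716 0.35439081 0.183     ]] [0.47990055 0.35667339 0.183     ]
[-9.00449824e-03  9.81477341e-02  5.55111512e-17] 0.09855992440990155 95.24188881638048 [6.72648737e-02 6.43247179e-03 5.55111512e-17] 0.06757173915025645 5.462526385800264
[-8.53327120e-03  9.58220453e-02  5.55111512e-17] 0.09620125300971584 95.08895503985222 [ 6.35237459e-02  5.35481865e-03 -5.55111512e-17] 0.06374904217737475 4.818432427135976
(array([0.49283757, 0.26026595, 0.18017792]), np.float64(0.005173352574048224)) [0.49155334 0.26221166 0.179     ] [0.49613004 0.25792948 0.179     ]
cov [0.55176849 0.38515535 0.014     ]
dropper [0.5519072  0.30037735 0.06099656] [0.55707338 0.27071838 0.01      ]
oil [0.47859209 0.04906502 0.005     ] [0.4639908  0.04331008 0.005     ]
```

Request:
send_rows(
  commands=[
    [0.4,1,0.15,0,0,0.5,-1],
    [0.4,1,0.15,0,0,0.5,-1],
    [0.4,1,0.15,0,0,0.5,-1],
    [0.4,1,0.15,0,0,0.5,-1],
    [0.4,1,0.15,0,0,0.5,-1],
    [0.4,1,0.15,0,0,0.5,-1],
    [0.4,1,0.15,0,0,0.5,-1],
    [0.4,1,0.15,0,0,0.5,-1],
  ],
  grip_force=30,
)

```text
time: 0.77
ee_pos: [0.325, -0.3326, 0.2525]
eef_rot: [0.933, 0.36, -0.004, -0.004]
ft_force: [0.9, 0.3, -0.1]
width: 0.087
```

Request:
send_rows(
  commands=[
    [0.3,1,0.1,0,0,0.5,-1],
    [0.3,1,0.1,0,0,0.5,-1],
    [0.3,1,0.1,0,0,0.5,-1],
    [0.2,1,0.1,0,0,0.5,-1],
    [0.2,1,0.1,0,0,0.5,-1],
    [0.2,1,0.1,0,0,0.5,-1],
    [0.1,1,0.1,0,0,0.5,-1],
    [0.1,1,0.1,0,0,0.5,-1],
    [0.1,1,0.1,0,0,0.5,-1],
  ],
)

```text
time: 1.52
ee_pos: [0.3792, -0.0473, 0.279]
eef_rot: [0.839, 0.544, -0.006, -0.003]
ft_force: [2.1, 0.3, -0.1]
width: 0.0867
```

Request:
send_rows(
  commands=[
    [0,1,0,0,0,0.7,-1],
    [0,1,0,0,0,0.7,-1],
    [0.1,1,0,0,0,0.7,-1],
    [0.3,1,0,0,0,0.7,-1],
    [0.6,0.8,0,0,0,0.7,-1],
    [0.7,0.8,0,0,0,0.7,-1],
    [0.5,0.5,0,0,0,0.7,-1],
    [0.3,0.2,0,0,0,0.5,-1],
    [0,0,0,0,0,0,-1],
  ],
)

```text
time: 2.27
ee_pos: [0.4533, 0.1589, 0.2794]
eef_rot: [0.676, 0.737, -0.006, 0.0]
ft_force: [0.1, -0.1, -0.7]
width: 0.0872
```

```bash
cat >> h.py <<'E'
from scipy.spatial.transform import Rotation as Ro
def wcam():
    s=r.read_state();T=np.eye(4);T[:3,:3]=Ro.from_quat(s["eef_rot"]).as_matrix();T[:3,3]=s["ee_pos"]
    return T@r.calibration("wrist")["mount"]
def wray(T,uv):
    c=r.calibration("wrist");p=cv2.undistortPoints(np.array([[uv]],float),c["K"],c["dist"])[0,0]
    return T[:3,3],T[:3,:3]@np.array([p[0],p[1],1])
def wonz(T,uv,z):
    o,d=wray(T,uv);return o+d*(z-o[2])/d[2]
E
python3 - <<'E'
from h import *
T=wcam();np.save("T1.npy",T);cv2.imwrite("pics/w1.png",r.camera("wrist"))
s=r.read_state();print(s["ee_pos"],Ro.from_quat(s["eef_rot"]).as_matrix().round(3))
E
```

```text
[0.45251813 0.15833396 0.27928311] [[-0.082  0.997 -0.008]
 [ 0.997  0.082 -0.009]
 [-0.008 -0.008 -1.   ]]
```

View pics/w1.png

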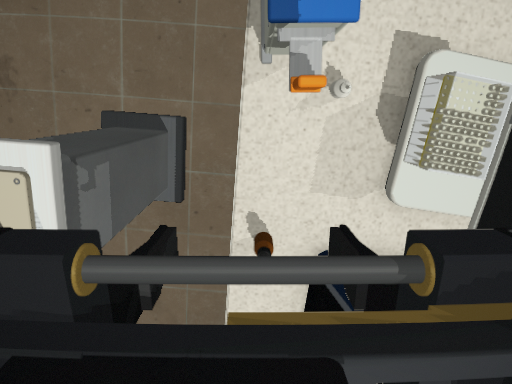

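The wrist view shows the orange handle at about (311,82), the blue lid's front edge at (315,20) and the dropper bottle at (342,88). The handle is up and to the right of the tool. I'll measure it in detail.

Run:
```python
from h import *
T=np.load("T1.npy");im=cv2.imread("pics/w1.png")
hsv=cv2.cvtColor(im,cv2.COLOR_BGR2HSV);m=cv2.inRange(hsv,(3,150,100),(18,255,255));m[150:]=0
print(cv2.minAreaRect(np.argwhere(m)[:,::-1].astype(np.float32)))
bright=cv2.inRange(hsv,(3,150,200),(18,255,255));bright[150:]=0
x,y,w,h=cv2.boundingRect(m);print(x,y,w,h)
cv2.imwrite("pics/w1c.png",cv2.resize(im[0:110,250:370],None,fx=6,fy=5.4,interpolation=cv2.INTER_CUBIC))
```

```text
((308.5, 83.0), (16.0, 35.0), 90.0)
291 75 36 17
```

View pics/w1c.png

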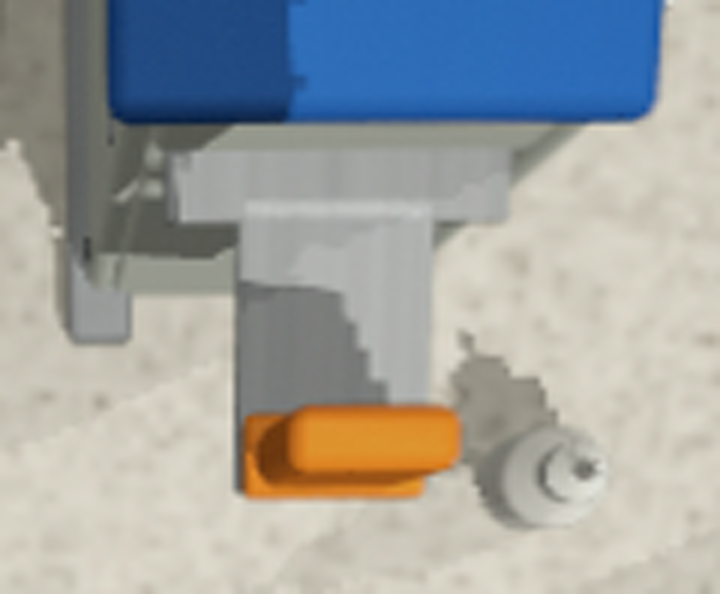

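Run:
```python
from h import *
T=np.load("T1.npy")
for u in ((312.7,80.7),(298.3,80.7),(327,80.7),(312.7,75.6),(312.7,87.2)):print(wonz(T,u,.179).round(4))
a,b=wonz(T,(268.3,20.5),.183),wonz(T,(359.5,20.5),.183);print(a,b,np.degrees(np.arctan2(*(b-a)[1::-1])),(a+b)/2)
print("drop",wonz(T,(346,87),.05),"oil",wonz(T,(263,245),.06))
```

```text
[0.4925 0.2584 0.179 ]
[0.4809 0.2574 0.179 ]
[0.504  0.2595 0.179 ]
[0.492  0.2623 0.179 ]
[0.4932 0.2534 0.179 ]
[0.45255052 0.29859294 0.183     ] [0.52199821 0.30517923 0.183     ] 5.417620889752994 [0.48727436 0.30188608 0.183     ]
drop [0.55565939 0.26781284 0.05      ] oil [0.47415012 0.05676801 0.06      ]
```

Request:
send_rows(
  commands=[
    [0.3,0.8,0,0,0,0,-1],
    [0.3,0.8,0,0,0,0,-1],
    [0.3,0.8,0,0,0,0,-1],
    [0.3,0.6,0,0,0,0,-1],
    [0.1,0.2,0,0,0,0.1,-1],
    [0,0,0,0,0,0,-1],
  ],
)

```text
time: 2.82
ee_pos: [0.4906, 0.2507, 0.2781]
eef_rot: [0.68, 0.733, -0.009, 0.002]
ft_force: [0.6, 0.3, 0.7]
width: 0.0873
```

Run:
```python
from h import *
T=wcam();np.save("T2.npy",T);cv2.imwrite("pics/w2.png",r.camera("wrist"))
s=r.read_state();print(s["ee_pos"],s["ft_force"],Ro.from_quat(s["eef_rot"]).as_matrix().round(3))
```

```text
[0.49046438 0.2499677  0.2781163 ] [-0.25955122  0.29986037 -0.74843572] [[-0.073  0.997 -0.01 ]
 [ 0.997  0.073 -0.017]
 [-0.016 -0.011 -1.   ]]
```

View pics/w2.png

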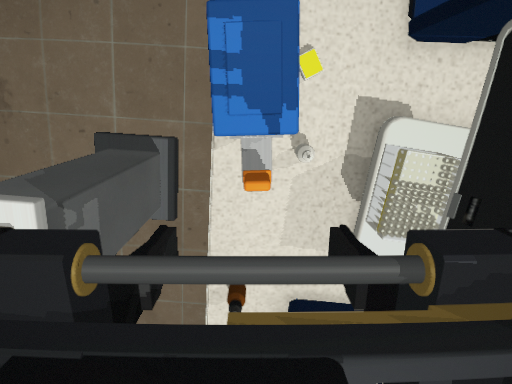

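Run:
```python
from h import *
T=np.load("T2.npy");im=cv2.imread("pics/w2.png")
cv2.imwrite("pics/w2c.png",cv2.resize(im[160:200,235:280],None,fx=12,fy=12,interpolation=cv2.INTER_CUBIC))
for u in ((257.5,182),(257.5,178)):print(wonz(T,u,.179).round(4))
```

```text
[0.4928 0.2624 0.179 ]
[0.4925 0.2659 0.179 ]
```

View pics/w2c.png

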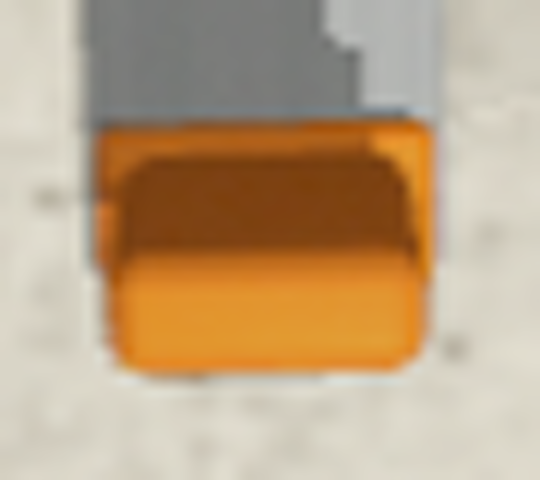

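Request:
send_rows(
  commands=[
    [0.08,0.3,0,0.2,-0.1,0.2,-1],
    [0,0,-0.5,0,0,0,-1],
    [0,0,-1,0,0,0,-1],
    [0,0,-1,0,0,0,-1],
    [0,0,-0.7,0,0,0,-1],
    [0,0,-0.2,0,0,0,-1],
    [0,0,0,0,0,0,-1],
  ],
)

```text
time: 3.45
ee_pos: [0.4935, 0.2521, 0.1757]
eef_rot: [0.676, 0.737, 0.004, 0.003]
ft_force: [-1.1, -0.5, -0.4]
width: 0.087
```

Run:
```python
from h import *
T=wcam();np.save("T3.npy",T);im=r.camera("wrist");cv2.imwrite("pics/w3.png",im)
s=r.read_state();print(s["ee_pos"],s["ft_force"],Ro.from_quat(s["eef_rot"]).as_matrix().round(3))
```

```text
[0.49377612 0.2521138  0.17650214] [ 0.73919581  0.51092348 -0.05150974] [[-0.085  0.996  0.01 ]
 [ 0.996  0.085  0.001]
 [ 0.     0.01  -1.   ]]
```

View pics/w3.png

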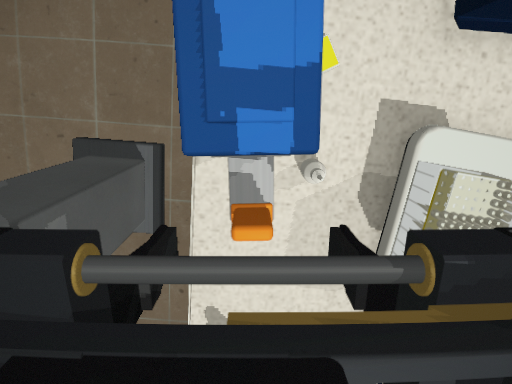

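Run:
```python
from h import *
T=np.load("T3.npy");im=cv2.imread("pics/w3.png")
cv2.imwrite("pics/w3c.png",cv2.resize(im[195:250,225:280],None,fx=9,fy=9,interpolation=cv2.INTER_CUBIC))
for u in ((252,226),(252,230)):print(wonz(T,u,.179).round(4))
```

```text
[0.492  0.2635 0.179 ]
[0.4922 0.2612 0.179 ]
```

View pics/w3c.png

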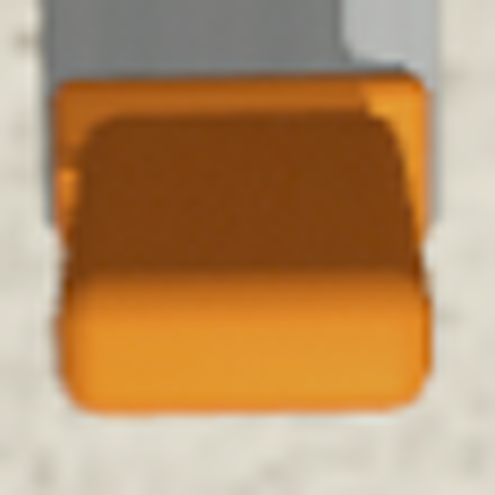

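Request:
send_rows(
  commands=[
    [-0.05,0.25,0,0,0.1,0,-1],
    [0,0.05,-0.4,0,0,0,-1],
    [0,0,-0.4,0,0,0,-1],
    [0,0,0,0,0,0,-1],
    [0,0,0,0,0,0,-1],
  ],
)

```text
time: 3.92
ee_pos: [0.4943, 0.263, 0.1551]
eef_rot: [0.677, 0.736, 0.004, 0.001]
ft_force: [0.2, -0.1, 0.4]
width: 0.087
```

Request:
send_rows(
  commands=[
    [-0.06,-0.12,-0.15,0,0,0,-1],
    [0,0,0,0,0,0,0],
    [0,0,0,0,0,0,0.3],
    [0,0,0,0,0,0,0.3],
    [0,0,0,0,0,0,0.3],
  ],
  grip_force=30,
)

```text
time: 4.33
ee_pos: [0.4925, 0.2591, 0.1506]
eef_rot: [0.677, 0.736, 0.004, 0.001]
ft_force: [0.7, -0.0, -0.4]
width: 0.0681
```

Request:
send_rows(
  commands=[
    [0,0,0,0,0,0,1],
    [0,0,0,0,0,0,1],
    [0,0,0,0,0,0,1],
    [0,0,0,0,0,0,1],
    [0,0,0,0,0,0,1],
    [0,0,0,0,0,0,1],
    [0,0,0,0,0,0,1],
    [0,0,0,0,0,0,1],
  ],
  grip_force=30,
)

```text
time: 5.0
ee_pos: [0.4924, 0.2593, 0.1512]
eef_rot: [0.677, 0.736, 0.004, 0.001]
ft_force: [0.8, 1.1, -0.3]
width: 0.0235
```

Request:
send_rows(
  commands=[
    [0,0,0,0,0,0,1],
    [0.01,-0.1,0,0,0,0,1],
    [0.01,-0.1,0,0,0,0,1],
    [0.01,-0.1,0,0,0,0,1],
    [0.01,-0.1,0,0,0,0,1],
  ],
  grip_force=50,
)

```text
time: 5.42
ee_pos: [0.4935, 0.2484, 0.1512]
eef_rot: [0.676, 0.737, 0.005, 0.0]
ft_force: [0.4, 2.8, -1.1]
width: 0.0231
```

Request:
send_rows(
  commands=[
    [0.01,-0.1,0,0,0,0,1],
    [0.01,-0.1,0,0,0,0,1],
    [0.01,-0.1,0,0,0,0,1],
  ],
)

```text
time: 5.67
ee_pos: [0.4945, 0.2385, 0.1512]
eef_rot: [0.676, 0.737, 0.006, 0.0]
ft_force: [1.9, 2.7, -2.1]
width: 0.0236
```

Request:
send_rows(
  commands=[
    [0.01,-0.08,0,0,0,0,1],
  ],
)

```text
time: 5.75
ee_pos: [0.4948, 0.2356, 0.1512]
eef_rot: [0.676, 0.737, 0.006, 0.0]
ft_force: [-0.6, 2.3, -0.6]
width: 0.0235
```

Request:
send_rows(
  commands=[
    [0.01,-0.08,0,0,0,0,1],
  ],
)

```text
time: 5.83
ee_pos: [0.4951, 0.2328, 0.1512]
eef_rot: [0.676, 0.737, 0.005, 0.0]
ft_force: [-0.4, 2.2, -0.6]
width: 0.0235
```

Request:
send_rows(
  commands=[
    [0.005,-0.07,0,0,0,0,1],
    [0.005,-0.07,0,0,0,0,1],
  ],
)

```text
time: 6.0
ee_pos: [0.4956, 0.228, 0.1512]
eef_rot: [0.676, 0.737, 0.006, 0.0]
ft_force: [1.5, 3.2, -1.5]
width: 0.0234
```

Request:
send_rows(
  commands=[
    [0.005,-0.07,0,0,0,0,1],
    [0.005,-0.05,0,0,0,0,1],
  ],
)

```text
time: 6.17
ee_pos: [0.496, 0.2238, 0.1512]
eef_rot: [0.676, 0.737, 0.006, 0.0]
ft_force: [0.9, 2.5, -0.5]
width: 0.0232
```

Request:
send_rows(
  commands=[
    [0.005,-0.07,0,0,0,0,1],
    [0.005,-0.05,0,0,0,0,1],
  ],
)

```text
time: 6.33
ee_pos: [0.4964, 0.2198, 0.1512]
eef_rot: [0.676, 0.737, 0.006, 0.0]
ft_force: [0.2, 2.2, -1.1]
width: 0.0236
```

Request:
send_rows(
  commands=[
    [0.005,-0.07,0,0,0,0,1],
    [0.005,-0.05,0,0,0,0,1],
  ],
)

```text
time: 6.5
ee_pos: [0.4968, 0.2158, 0.1512]
eef_rot: [0.676, 0.737, 0.006, 0.0]
ft_force: [0.5, 2.3, -1.2]
width: 0.0234
```

Request:
send_rows(
  commands=[
    [0.005,-0.07,0,0,0,0,1],
    [0.005,-0.05,0,0,0,0,1],
  ],
)

```text
time: 6.67
ee_pos: [0.4971, 0.2122, 0.1513]
eef_rot: [0.676, 0.737, 0.006, 0.0]
ft_force: [1.7, 6.9, -4.8]
width: 0.0235
```

Request:
send_rows(
  commands=[
    [0,-0.05,0,0,0,0,1],
    [0,0,0,0,0,0,1],
  ],
)

```text
time: 6.83
ee_pos: [0.4972, 0.2119, 0.1513]
eef_rot: [0.676, 0.737, 0.007, -0.0]
ft_force: [2.3, 2.4, -2.4]
width: 0.0238
```

Run:
```python
from h import *
im=r.camera("scene");cv2.imwrite("pics/s4.png",cv2.resize(im[220:330,240:340],None,fx=5.5,fy=5.5,interpolation=cv2.INTER_CUBIC))
s=r.read_state();print(s["time"],s["ee_pos"],s["ft_force"])
```

```text
6.8833 [0.49715368 0.21194344 0.1512636 ] [ 1.82285859  5.38838326 -3.46945569]
```

View pics/s4.png

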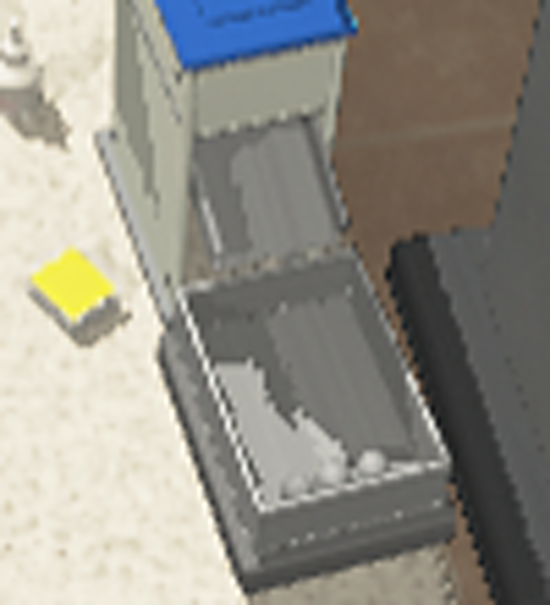

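The crop shows three beads in the pan, at about (295,485), (333,472) and (372,461), and the pull force rose as the stop was met. I'll hold briefly, then push the gate shut.

Request:
send_rows(
  commands=[
    [0,0,0,0,0,0,1],
    [0,0,0,0,0,0,1],
    [0,0,0,0,0,0,1],
    [0,0,0,0,0,0,1],
  ],
)

```text
time: 7.22
ee_pos: [0.4971, 0.2121, 0.1513]
eef_rot: [0.676, 0.737, 0.007, -0.0]
ft_force: [1.9, 3.7, -2.0]
width: 0.0237
```

Request:
send_rows(
  commands=[
    [-0.01,0.1,0,0,0,0,1],
    [-0.01,0.15,0,0,0,0,1],
    [-0.015,0.15,0,0,0,0,1],
    [-0.015,0.15,0,0,0,0,1],
    [-0.015,0.15,0,0,0,0,1],
    [-0.015,0.15,0,0,0,0,1],
    [-0.015,0.15,0,0,0,0,1],
    [-0.015,0.15,0,0,0,0,1],
  ],
)

```text
time: 7.88
ee_pos: [0.4938, 0.2449, 0.1512]
eef_rot: [0.677, 0.736, 0.004, 0.002]
ft_force: [0.0, -2.6, 1.2]
width: 0.0236
```

Request:
send_rows(
  commands=[
    [-0.01,0.12,0,0,0,0,1],
    [-0.01,0.12,0,0,0,0,1],
    [-0.01,0.1,0,0,0,0,1],
  ],
)

```text
time: 8.13
ee_pos: [0.4926, 0.257, 0.1512]
eef_rot: [0.677, 0.736, 0.004, 0.002]
ft_force: [0.3, -2.5, 0.6]
width: 0.0231
```

Request:
send_rows(
  commands=[
    [-0.01,0.1,0,0,0,0,1],
  ],
)

```text
time: 8.22
ee_pos: [0.4924, 0.2596, 0.1512]
eef_rot: [0.677, 0.736, 0.003, 0.002]
ft_force: [-0.8, -20.9, 10.5]
width: 0.0235
```

Request:
send_rows(
  commands=[
    [-0.01,0.1,0,0,0,0,1],
  ],
)

```text
time: 8.3
ee_pos: [0.4925, 0.2596, 0.1512]
eef_rot: [0.678, 0.735, 0.001, 0.004]
ft_force: [-4.9, -23.6, 15.1]
width: 0.0236
```

Request:
send_rows(
  commands=[
    [0,0,0,0,0,0,1],
    [0,0,0,0,0,0,0],
    [0,0,0,0,0,0,-0.5],
    [0,0,0,0,0,0,-1],
    [0,0,0,0,0,0,-1],
    [0,0,0,0,0,0,-1],
    [0,0,0,0,0,0,-1],
  ],
)

```text
time: 8.88
ee_pos: [0.4921, 0.2617, 0.1512]
eef_rot: [0.678, 0.736, 0.002, 0.003]
ft_force: [0.2, 0.0, 0.7]
width: 0.0553
```

Request:
send_rows(
  commands=[
    [0,0,0,0,0,0,-1],
    [0,0,0,0,0,0,-1],
    [0,0,0,0,0,0,-1],
    [0,0,0.4,0,0,0,-1],
    [0,0,1,0,0,0,-1],
    [0,0,1,0,0,0,-1],
    [0,0,1,0,0,0,-1],
    [0,0,0.8,0,0,0,-1],
    [0,0,0,0,0,0,-1],
  ],
)

```text
time: 9.63
ee_pos: [0.4895, 0.2614, 0.2854]
eef_rot: [0.677, 0.736, 0.001, 0.002]
ft_force: [0.9, 0.9, 1.1]
width: 0.087
```

Request:
send_rows(
  commands=[
    [-0.3,-0.8,0,0,0,0,-1],
    [-0.3,-0.8,0,0,0,0,-1],
    [-0.3,-0.8,0,0,0,0,-1],
    [-0.3,-0.4,0,0,0,0,-1],
    [0,0,0,0,0,0,-1],
    [0,0,0,0,0,0,-1],
  ],
)

```text
time: 10.13
ee_pos: [0.4516, 0.1771, 0.2896]
eef_rot: [0.676, 0.737, 0.004, 0.003]
ft_force: [0.8, 0.8, 0.7]
width: 0.0872
```

Run:
```python
from h import *
T=wcam();s=r.read_state();print(s["ee_pos"],s["ft_force"])
w=r.camera("wrist");sc=r.camera("scene")
cv2.imwrite("pics/w5.png",w);np.save("T5.npy",T);cv2.imwrite("pics/s5.png",cv2.resize(sc[150:330,220:340],None,fx=3.3,fy=3.3,interpolation=cv2.INTER_CUBIC))
cv2.imwrite("pics/w5c.png",cv2.resize(w[0:120,230:390],None,fx=5,fy=5,interpolation=cv2.INTER_CUBIC))
cv2.imwrite("pics/s5p.png",cv2.resize(sc[220:330,240:340],None,fx=5.5,fy=5.5,interpolation=cv2.INTER_CUBIC))
a=cv2.imread("pics/scene0.png")
for im in (a,sc):
    h=cv2.cvtColor(im,cv2.COLOR_BGR2HSV);m=cv2.inRange(h,(5,170,120),(16,255,255));m[:170]=0;m[210:]=0;m[:,:255]=0;m[:,280:]=0;p=np.argwhere(m);print(p.min(0),p.max(0),p.mean(0))
```

```text
[0.45155508 0.17705209 0.2896293 ] [0.76888608 0.8417741  0.73988167]
[182 263] [196 273] [188.58208955 268.17164179]
[182 263] [196 273] [188.58208955 268.17164179]
```

View pics/s5.png

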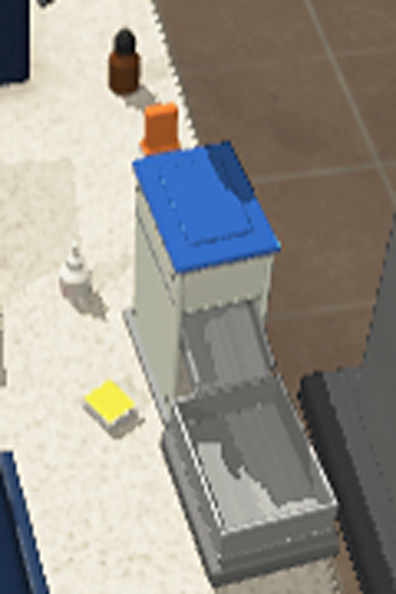

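View pics/w5c.png

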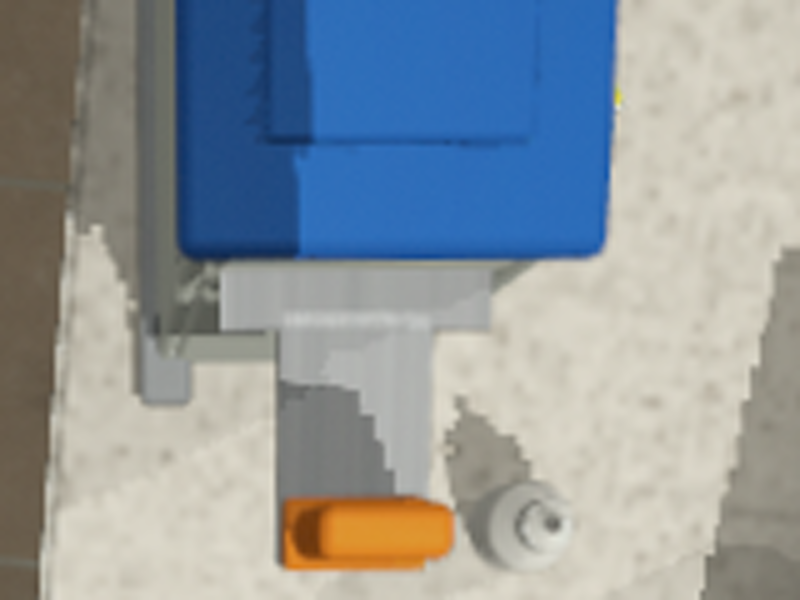

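View pics/s5p.png

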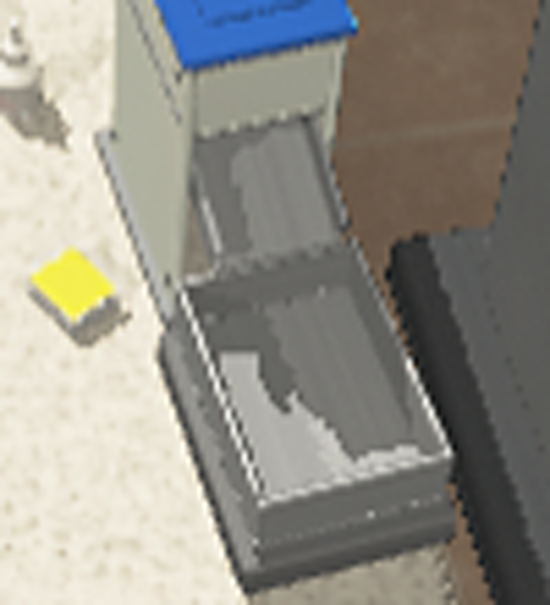

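The handle is back at exactly its starting pixels. The beads no longer show in this crop, possibly hidden behind the near pan wall, so I'll check how far the pan has sunk and look in the top view.

Run:
```python
from h import *
t=r.camera("top");sc=r.camera("scene");cv2.imwrite("pics/t6.png",t);cv2.imwrite("pics/s6.png",sc)
a=cv2.imread("pics/scene0.png");b=cv2.imread("pics/top0.png")
def c(i,y0,y1,x0,x1):return cv2.resize(i[y0:y1,x0:x1],None,fx=6,fy=6,interpolation=cv2.INTER_CUBIC)
cv2.imwrite("pics/cmp_t.png",np.hstack([c(b,240,315,140,205),c(t,240,315,140,205)]))
cv2.imwrite("pics/cmp_s.png",np.hstack([c(a,255,330,262,328),c(sc,255,330,262,328)]))
```

```text
(no output)
```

View pics/cmp_t.png

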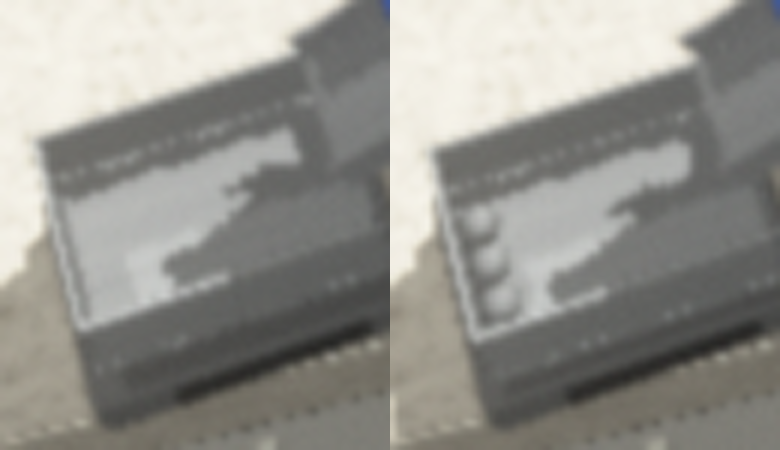

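View pics/cmp_s.png

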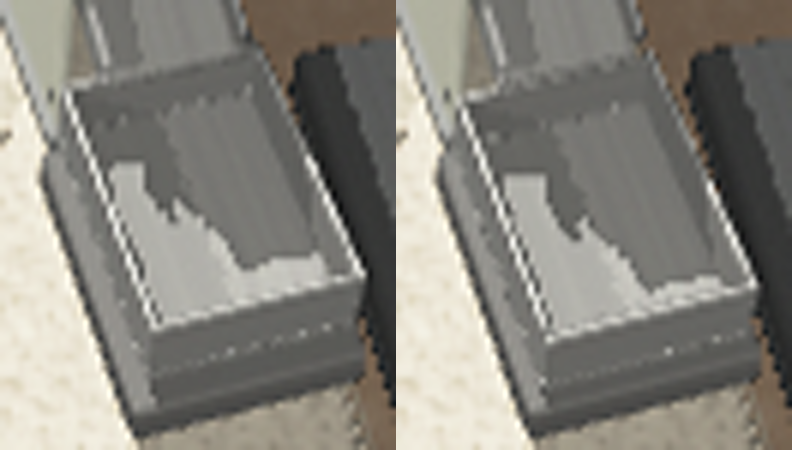

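The top view shows exactly three beads in a row against the pan's end wall, at about (155,277), (157,283) and (158,290). The pan has sunk about 2 px. All checks agree, so I'm handing in.

```bash
python3 -c "
from bench import r
print(r.close_job())"
```

```text
the job is handed in; nothing more can be done
None
```

The job is handed in at about 10.3 s of the 48 s: three beads are in the pan and the gate is shut. No verdict was reported.

- **Drawing the dose:** I gripped the orange handle across its 24 mm width and drew the gate in small steps. At about 47 mm the pull jumped from about 2.3 N to 6.9 N, which I took as the dose stop. I then commanded one 1.5 mm nudge, but the gate moved only about 0.3 mm.
- **Shutting the gate:** I held the gate drawn for about 0.4 s, then pushed it shut until it met a hard stop at about 24 N. I let go, lifted clear and backed away.
- **Dose check:** The scene view showed three beads in the pan with the gate drawn. The final top view shows exactly three in a row, and the pan has sunk about 2 px, about what three beads should give.
- **Gate check:** The handle is back on exactly its starting pixels in the scene view.
- **Bystanders:** The oil bottle, dropper bottle and coverslips box look unmoved. I compared them by eye and did not measure them again.
- **Arm:** It was clear of everything, with wrist force readings under 1 N on each axis.

Two checks did not agree at first:
- **Camera positions:** The scene and top cameras differed by 5–10 mm on positions, so I used the wrist camera to place the grasp.
- **Hidden beads:** The final scene view no longer showed the beads because the pan wall hides them. The top view settled the count.

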